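# Read a specimen block in the pedal reader

## Task

Put the oblong specimen block into the reader's pocket, flat and square on the pocket floor, and let go of it. Then press the reader's spring pedal right down to its stop, hold it there for about a second so that the head can read the block, and let the pedal come all the way back up. Leave the block seated in the pocket, and leave the square and the round block where they are.

Things in the scene. Friction and masses are not known exactly. Their poses are not given: they have to be found in the camera images.
- block: The oblong specimen block, loose, 40 to 85 g: a white plastic carrier 54 (x) x 36 (y) x 12 mm with a cast amber resin slab 50 x 32 x 14 mm centred on top, 26 mm high in all. Origin at the centre of its underside, z up; x is its long side. Its two ends are alike. It lies to the robot's left of the reader, its carrier down.
- square_block: A square specimen block of the same make, 40 x 40 mm, 26 mm high; not wanted, leave it alone. Origin at the centre of its underside.
- round_block: A round specimen block of the same make, 42 mm across, 26 mm high; not wanted, leave it alone. Origin at the centre of its underside. The three blocks' places are swapped at random.
- pocket (a point): Centre of the pocket floor, 12 mm above the table; x and y along the pocket's sides, z up. The pocket is 58 (x) x 40 (y) mm inside: the block goes in with its long side along x, either way round, 2 mm to spare all round. Aluminium walls 12 mm thick, 8 mm high, with a thumb notch in the middle of each long wall.
- pedal_pad (a point): Middle of the upper face of the pedal's treaded pad, where to press; moves with the pedal, a steel plate 60 x 125 mm. Free end 13 mm from it towards pocket -x (the robot), hinge along y 115 mm from it towards +x. In the pocket's frame: pedal up x -13, y -140, z +59 mm, plate sloping 0.30 rad up to the free end; at the stop x -20, y -140, z +25 mm, plate level.
- pedal (a joint): Angle of the pedal in rad: 0 up, 0.30 at its stop. Pushed at the pad it starts to move at about 6 N and takes about 9 N to hold at the stop; it springs back when let go.
- reader: The block reader: fixed white base plate 220 x 250 x 12 mm with pocket, pedal and swinging reader head. Origin on the table under the pocket's centre, axes as the pocket's. Grey linkage housing, top 62 mm above the table, behind the pedal (x over 107 mm). It stands at a random place and yaw.
- reader_head (a joint): Swing of the reader head in rad, driven by the pedal: 0 leaning back, 1.8 level over the pocket, its underside 4 mm above a seated block. Black box 46 x 36 x 26 mm on a 95 mm arm hinged at pocket x = +95, z = +54 mm. At 0 the space over the pocket is free up to x = +75 mm. A block standing proud stops head and pedal.
Things that resemble listed ones, but are neither listed nor needed, are in the scene too. What is shaped like the block but grey is not meant.

How it is judged (in metres and radians):
On the way, in this order (a step that is already met when the one before it is completed fails the run):
1. the oblong block is seated flat and square in the pocket, and the fingers are off it (horizontal distance between block and pocket below 0.005 m and z of block in the frame of pocket below 0.0025 m and angle between block's own z axis and vertical below 0.05 rad and angle between the x axis of block and the x axis of pocket, either way round below 0.12 rad and contact force between the fingers and block below 0.1 N), for 0.2 s.
2. with the block seated, the pedal is held down at its stop for half a second (value of joint pedal above 0.28 rad and horizontal distance between block and pocket below 0.005 m and z of block in the frame of pocket below 0.0025 m), for 0.5 s.
At the end, for the whole second after the job is handed in: The oblong block rests seated in the pocket (centre within 5 mm of the pocket's, underside within 2.5 mm of the floor, upright within 0.05 rad, long side along the pocket within 0.12 rad), at rest, and the pedal is back up (below 0.03 rad) (horizontal distance between block and pocket below 0.005 m and z of block in the frame of pocket below 0.0025 m and angle between block's own z axis and vertical below 0.05 rad and angle between the x axis of block and the x axis of pocket, either way round below 0.12 rad and linear speed of block below 0.02 m/s and value of joint pedal below 0.03 rad); the robot touches nothing.
It fails at once if the square block is moved by more than 15 mm (distance of square_block from where it was at the start of the episode above 0.015 m).
It fails at once if the round block is moved by more than 15 mm (distance of round_block from where it was at the start of the episode above 0.015 m).
It also fails if it takes over 61 s, if anything falls off the work surface, if the arm or the gripper's body presses on something with over 40 N, if the wrist force passes 120 N, or if a joint passes its speed limit or range.

## Robot

A 6-joint arm with a two-finger parallel gripper is mounted at the origin on the work surface. World frame = base frame: x ahead of the robot, y to its left, z up, the work surface at z = 0. Lengths are in mm, angles in rad, forces in N, time in s.
With the tool pointing down it reaches from about 275 to 850 mm from the base axis. Payload 5.2 kg.
Tool frame: the origin (TCP) lies on the mounting face of the last link; the fingertips stand 173 mm ahead of it and the grasp point (between the pads) lies 155 mm ahead of it (grip_point_offset is the z of the grasp point in the tool frame, in mm); z points along the fingers, y is the line along which they close (so a half turn about z gives the same grasp; the last joint's range is limited). The gripper opens to 85 mm and grips with 20 to 120 N. Pads are 22 mm wide; open, the fingers measure 114 mm over their backs; the gripper's body (76 mm by 85 mm) begins 54 mm behind the grasp point. The pads swing forward as they close: fully open they stand 13 mm farther back than shut.
Start: joints at [0.923, 0.259, 1.535, -0, 1.348, -0.203], TCP at [236.633, 496.499, 404.71] pointing down, gripper open.
Joint ranges: [-3.14, 3.14], [-0.91, 2.08], [0.19, 2.58], [-1.22, 4.36], [0.22, 2.71], [-3.12, 3.12]. Speed limits (rad/s): [2.57, 2.57, 3.14, 3.14, 3.14, 3.14].

## Interface

Orientations are given as a rotation vector (axis times angle).
In Python, from station import * gives the robot as it stands.
- The arm moves only by the shell command python3 -m crank 'ROWS' [FORCE]. ROWS is JSON, a list of rows, each an object with "dr": the turn, a rotation vector about the tool's x, y, z in degrees, a list of three; "offset": the shift along the tool's x, y, z in mm, a list of three; "grip": the opening, from -1 (shut) to 1 (fully open). In form: [{"dr": [wx, wy, wz], "offset": [x, y, z], "grip": grip}, ...]. A call has 1 to 12 rows; each row shifts and turns the commanded pose from where the row before left it, along the tool's axes as they then stand; what a row does not reach is not made up. A row lasts 1/12 s, in which the tool goes at most 41.7 mm and 7.16 degrees, less where a joint would pass 70% of its speed; a pose out of reach is approached as far as the arm can. A call with a gripper value outside its range is refused whole. The fingers move at their own pace and stop on an object; FORCE is the grip in N (left out, the last holds). Time passes only in rows, so rows that do not move let the fingers close. It gives the time, the measured TCP pose, the force, the opening and the grip force at its end, in the units of the state.
- observe(): the state, without advancing time (a new reading comes with each control period).
- grab_frame(name): name is "scene" or "top" or "wrist"; returns (picture, depth): 384x512x3 uint8, red, green, blue; 384x512 float32, mm along the optical axis (not along the pixel's ray), 0 where there is no reading.
- get_calibration(name): a dict with "fx", "fy", "cx", "cy" (pixels), "k1" (the pictures are not rectified: a ray, as slopes to the right and down, at radius r is drawn at 1 + k1 r^2 times it, then the intrinsics apply), "xyz" and "rotation" of the camera in the world. Camera axes: x right, y up, looking along -z (the intrinsics and any distortion apply to the point x, -y, -z); pixel columns grow to the right and rows downward; lengths in mm; the calibration is good to about 2 mm. A picture is of the moment at which its call begins: read the wrist's pose just before it. get_calibration takes no time and is no camera call; for the wrist camera it gives the pose at the moment of the call.
- finish_job(): hands the job in; it is judged then, once.
The state is a dict: "t": time; "joint_positions": joint angles; "qvel": joint speeds; "joint_efforts": joint torques, N m; "tcp_pos": TCP position; "tool_rot": TCP orientation; "ft_force": force on the tool from outside, world axes, zero at the start; "torque": the same for the moment, N m; "grip_width": opening from 0.0 (shut) to 1.0 (fully open); "grasp_force": force on a finger pad.
Only numpy, scipy, OpenCV 4.12 (cv2) and the standard library are available. Lean on these libraries where they do the work, as an engineer would, in place of code of your own. Each camera call takes 0.05 s, during which the arm holds its last target. There are 200 camera calls.

## Working session

There is one attempt and no reset: what is moved stays moved. The work goes in short steps, Python scripts to look and compute and a shell command to move; the robot and the scene stay as the last step left them, time stands still between calls to the robot, and variables do not carry over. Pictures are saved under pics/ and viewed, at most 10 in all, crops included, and the job is handed in when it is done.

```bash
mkdir -p pics; ls; python3 - <<'E'
from station import *
import cv2,numpy as np
print(observe())
for n in("scene","top"):
    p,d=grab_frame(n); np.savez(f"{n}.npz",p=p,d=d); cv2.imwrite(f"pics/{n}.png",p[:,:,::-1]); c=get_calibration(n); print(n,c)
E
```

```text
pics
{'t': 0.0, 'joint_positions': array([ 9.23175561e-01,  2.59363255e-01,  1.53609550e+00,  2.45159357e-05,
        1.34794032e+00, -2.02826042e-01]), 'qvel': array([-5.51200531e-05, -8.03986992e-04,  1.15557637e-04, -1.47788205e-03,
        1.38063110e-03, -1.16902968e-03]), 'joint_efforts': array([-1.92533014e-03, -4.46022892e+01, -2.90568978e+01, -6.07050442e-04,
        1.16916932e-02,  1.35585401e-05]), 'tcp_pos': array([236.5116557 , 496.32370005, 403.85849183]), 'tool_rot': array([-6.92775541e-01, -3.06346886e+00,  2.56871580e-03]), 'ft_force': array([0.06830335, 0.55036493, 0.19834768]), 'torque': array([ 0.04185656, -0.00392151, -0.05246204]), 'grasp_force': 0.0, 'grip_width': 1.0015060001851093}
scene {'fx': 361.0003804041781, 'fy': 361.0003804041781, 'cx': 258.0886544665289, 'cy': 182.98501676183903, 'k1': -0.04630652503734492, 'xyz': array([743.67157817, 475.50765655, 722.76777975]), 'rotation': array([0.19930665, 0.77029171, 2.53942199])}
top {'fx': 351.4441200519164, 'fy': 351.4441200519164, 'cx': 251.0887365435106, 'cy': 189.40811559958124, 'k1': -0.10234987931769104, 'xyz': array([449.82205777, 114.33986823, 905.5491166 ]), 'rotation': array([ 0.10858949, -0.09677932, -1.58397311])}
```

View pics/top.png

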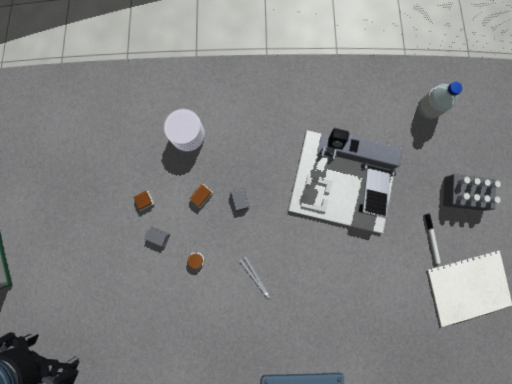

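View pics/scene.png

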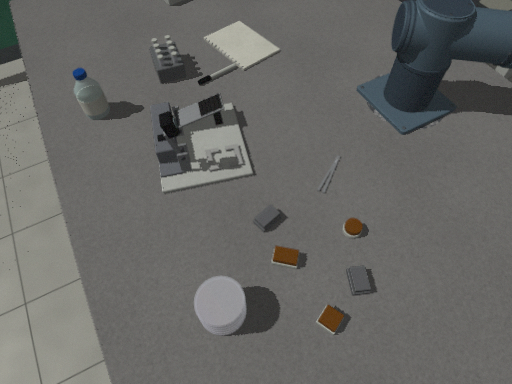

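The top view shows the oblong block at (200,196), the square at (144,200) and the round at (195,261). The pocket is near (318,190), the pedal pad near (376,200) and the head near (338,138). A grey decoy sits at (239,200). The scene view agrees.

```bash
cat > h.py <<'E'
from station import *
import cv2,numpy as np
from scipy.spatial.transform import Rotation as R
def rays(c,uv):
    uv=np.atleast_2d(uv).astype(float)
    q=(uv-[c['cx'],c['cy']])/[c['fx'],c['fy']]; s=q.copy()
    for _ in range(10): s=q/(1+c['k1']*(s**2).sum(1,keepdims=True))
    return R.from_rotvec(c['rotation']).apply(np.c_[s[:,0],-s[:,1],-np.ones(len(s))])
def onplane(c,uv,z):
    r=rays(c,uv); return c['xyz']+r*((z-c['xyz'][2])/r[:,2])[:,None]
def cloud(c,d):
    v,u=np.indices(d.shape); r=rays(c,np.c_[u.ravel(),v.ravel()])
    P=c['xyz']+r*d.reshape(-1,1); P[d.ravel()==0]=np.nan; return P.reshape(*d.shape,3)
def amber(p):
    h=cv2.cvtColor(p,cv2.COLOR_RGB2HSV); return cv2.inRange(h,(4,130,60),(25,255,255))
def rects(c,m,z,amin=40):
    for k in cv2.findContours(m,0,cv2.CHAIN_APPROX_NONE)[0]:
        if cv2.contourArea(k)<amin: continue
        P=onplane(c,k.reshape(-1,2),z)[:,:2].astype(np.float32)
        (x,y),(w,h),a=cv2.minAreaRect(P)
        if w<h: w,h,a=h,w,a+90
        print("px",k.reshape(-1,2).mean(0).round(),"ctr",round(x,1),round(y,1),"size",round(w,1),round(h,1),"long deg",round((a+90)%180-90,1))
E
python3 - <<'E'
from h import *
for n in("scene","top"):
    f=np.load(n+".npz");p,d=f['p'],f['d'];c=get_calibration(n);P=cloud(c,d)
    print(n);rects(c,amber(p),26)
    if n=="top":
        for u,v in[(200,196),(144,200),(318,200),(340,205),(376,205),(376,180),(300,215),(250,300),(338,138),(375,155)]:print(u,v,P[v,u].round())
        z=P[...,2]; crop=p[120:245,280:410]
        hm=cv2.applyColorMap(np.clip(z[120:245,280:410]*2.5,0,255).astype(np.uint8),cv2.COLORMAP_JET)
        a=cv2.resize(crop[:,:,::-1],None,fx=3,fy=3,interpolation=2);b=cv2.resize(hm,None,fx=3,fy=3,interpolation=0)
        cv2.imwrite("pics/crop.png",np.hstack([a,b]))
c=get_calibration("wrist");print(c,R.from_rotvec(c['rotation']).as_matrix().round(2));o=observe();T=R.from_rotvec(o['tool_rot']);print(T.as_matrix().round(3));print("cam in tool",T.inv().apply(c['xyz']-o['tcp_pos']),(T.inv()*R.from_rotvec(c['rotation'])).as_matrix().round(2))
E
```

```text
scene
px [331. 318.] ctr 545.4 399.0 size 37.7 34.3 long deg 24.8
px [285. 255.] ctr 555.3 250.9 size 47.7 33.5 long deg -40.9
px [353. 226.] ctr 392.8 264.7 size 39.2 34.6 long deg 31.0
top
px [195. 261.] ctr 389.9 263.1 size 32.5 31.9 long deg 89.6
px [142. 200.] ctr 543.3 398.2 size 35.2 33.8 long deg -64.2
px [200. 195.] ctr 553.0 249.7 size 47.2 31.2 long deg -41.5
200 196 [551. 249.  26.]
144 200 [542. 392.  28.]
318 200 [537. -51.   9.]
340 205 [ 523. -107.   14.]
376 205 [ 517. -181.   68.]
376 180 [ 581. -193.   46.]
300 215 [500.  -5.   2.]
250 300 [288. 127.   0.]
338 138 [652. -67. 184.]
375 155 [ 642. -189.   62.]
{'fx': 286.983334123469, 'fy': 286.983334123469, 'cx': 251.09404679015358, 'cy': 191.28029233246514, 'k1': -0.04868222844302412, 'xyz': array([175.31799727, 524.62486002, 374.18637335]), 'rotation': array([-0.23797277, -0.1476719 ,  1.11981232])} [[ 0.43 -0.87 -0.24]
 [ 0.9   0.41  0.11]
 [-0.   -0.26  0.96]]
[[-0.903  0.43  -0.001]
 [ 0.43   0.903 -0.001]
 [ 0.    -0.002 -1.   ]]
cam in tool [67.41173715 -0.76096361 29.78207697] [[ 0.    0.96  0.26]
 [ 1.   -0.    0.  ]
 [ 0.    0.26 -0.96]]<stdin>:8: RuntimeWarning: invalid value encountered in cast
```

View pics/crop.png

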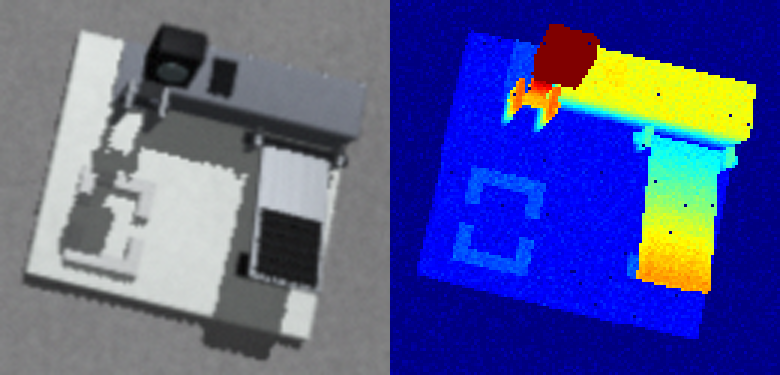

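The crop shows the 20 mm pocket walls clearly in depth, centred about (500,222) in the depth half. The pedal slopes up towards the robot, and the head is parked over the housing. I'll get a first pocket pose from the depth data.

```bash
cat >> h.py <<'E'
def pocket(P,guess=(535,-45)):
    "pocket pose from the depth cloud: walls' upper face at z=20"
    Q=P.reshape(-1,3);Q=Q[np.isfinite(Q[:,2])]
    near=np.hypot(*(Q[:,:2]-guess).T)<62
    W=Q[near&(Q[:,2]>17)&(Q[:,2]<23.5)]
    (x,y),(w,h),a=cv2.minAreaRect(W[:,:2].astype(np.float32))
    if w<h:w,h,a=h,w,a+90
    a=(a+90)%180-90
    print("pocket",round(x,1),round(y,1),"size",round(w,1),round(h,1),"yaw",round(a,1),"n",len(W),"z",np.median(W[:,2]).round(1))
    F=Q[np.hypot(*(Q[:,:2]-[x,y]).T)<15];print("floor z",np.median(F[:,2]).round(1))
E
python3 - <<'E'
from h import *
for n in("scene","top"):
    f=np.load(n+".npz");P=cloud(get_calibration(n),f['d']);pocket(P)
    Q=P.reshape(-1,3);Q=Q[np.isfinite(Q[:,2])]
    B=Q[(Q[:,0]>420)&(Q[:,0]<720)&(Q[:,1]>-240)&(Q[:,1]<60)&(Q[:,2]>7)]
    (x,y),(w,h),a=cv2.minAreaRect(B[:,:2].astype(np.float32));print("base",x,y,w,h,a)
E
```

```text
pocket 552.8 -45.4 size 82.4 64.9 yaw -14.5 n 340 z 20.3
floor z 12.5
base 585.22021484375 -120.21612548828125 250.2963409423828 221.3121795654297 75.43500518798828
pocket 551.2 -54.1 size 85.3 82.2 yaw 76.4 n 374 z 20.4
floor z 12.6
base 585.763916015625 -119.76155090332031 250.25592041015625 220.613525390625 75.47469329833984
```

```bash
python3 -m crank '[{"dr":[0,0,0],"offset":[-32.4,-22,5],"grip":1},{"dr":[0,0,0],"offset":[-32.4,-22,5],"grip":1},{"dr":[0,0,0],"offset":[-32.4,-22,5],"grip":1},{"dr":[0,0,0],"offset":[-32.4,-22,5],"grip":1},{"dr":[0,0,0],"offset":[-32.4,-22,5],"grip":1},{"dr":[0,0,0],"offset":[-32.4,-22,5],"grip":1},{"dr":[0,0,0],"offset":[-32.4,-22,5],"grip":1},{"dr":[0,0,0],"offset":[-32.4,-22,5],"grip":1}]' 40; python3 -m crank '[{"dr":[0,0,0],"offset":[-32.4,-22,5],"grip":1},{"dr":[0,0,0],"offset":[-32.4,-22,5],"grip":1},{"dr":[0,0,0],"offset":[-32.4,-22,5],"grip":1},{"dr":[0,0,0],"offset":[-32.4,-22,5],"grip":1},{"dr":[0,0,0],"offset":[-32.4,-22,5],"grip":1},{"dr":[0,0,0],"offset":[-32.4,-22,5],"grip":1},{"dr":[0,0,0],"offset":[-32.4,-22,5],"grip":1},{"dr":[0,0,0],"offset":[-32.4,-22,5],"grip":1},{"dr":[0,0,-5.5],"offset":[0,0,0],"grip":1},{"dr":[0,0,-5.5],"offset":[0,0,0],"grip":1},{"dr":[0,0,0],"offset":[0,0,0],"grip":1},{"dr":[0,0,0],"offset":[0,0,0],"grip":1}]'
cat >> h.py <<'E'
def look(n,name=None):
    c=get_calibration(n);p,d=grab_frame(n)
    if name: cv2.imwrite(f"pics/{name}.png",p[:,:,::-1])
    return c,p,d,cloud(c,d)
def tool():
    o=observe();M=R.from_rotvec(o['tool_rot']).as_matrix()
    print("t",round(o['t'],2),"tcp",o['tcp_pos'].round(1),"toolx deg",np.degrees(np.arctan2(M[1,0],M[0,0])).round(2),"zaxis",M[:,2].round(3),"F",o['ft_force'].round(1),"grip",round(o['grip_width'],3),round(o['grasp_force'],1))
    return o,M
def togo(xyz):
    o,M=tool();print("tool shift",(M.T@(np.array(xyz)-o['tcp_pos'])).round(1))
E
python3 - <<'E'
from h import *
o,M=tool();c,p,d,P=look("wrist","w1");pocket(P,(552,-46));rects(c,amber(p),26)
E
```

```text
t: 0.77
tcp_pos: [395.2, 224.3, 364.3]
tool_rot: [-0.692, -3.064, 0.0]
ft_force: [0.6, 1.4, 0.4]
grip_width: 1.002
grasp_force: 0.0
t: 1.77
tcp_pos: [552.9, -44.4, 324.2]
tool_rot: [-0.401, -3.115, -0.0]
ft_force: [-0.1, 0.3, -0.1]
grip_width: 1.0
grasp_force: 0.0
t 1.77 tcp [552.9 -44.4 324.2] toolx deg 165.34 zaxis [-0.001  0.    -1.   ] F [-0.1  0.3 -0.1] grip 1.0 0.0
pocket 553.8 -46.6 size 82.7 64.2 yaw -14.7 n 2651 z 21.0
floor z 236.5
```

View pics/w1.png

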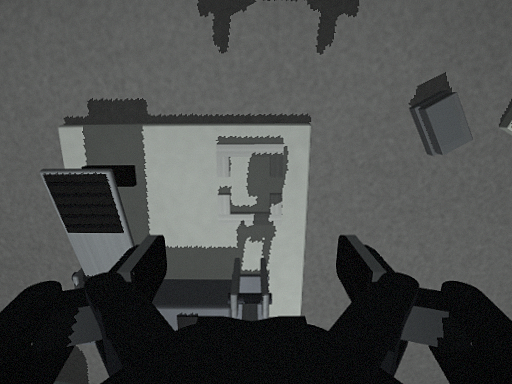

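The wrist view shows the pocket at (250,180), with the pad and the head clear of it. Its size checks at 82.7 x 64.2 mm. Pocket: (553.5, -46.2), yaw -14.6°. Next I move over the block.

```bash
python3 -m crank '[{"dr":[0,0,0],"offset":[9.3,35.6,3],"grip":1},{"dr":[0,0,0],"offset":[9.3,35.6,3],"grip":1},{"dr":[0,0,0],"offset":[9.3,35.6,3],"grip":1},{"dr":[0,0,0],"offset":[9.3,35.6,3],"grip":1},{"dr":[0,0,0],"offset":[9.3,35.6,3],"grip":1},{"dr":[0,0,0],"offset":[9.3,35.6,3],"grip":1},{"dr":[0,0,0],"offset":[9.3,35.6,3],"grip":1},{"dr":[0,0,0],"offset":[9.3,35.6,3],"grip":1}]'; python3 -m crank '[{"dr":[0,0,6.6],"offset":[0,0,0],"grip":1},{"dr":[0,0,6.6],"offset":[0,0,0],"grip":1},{"dr":[0,0,6.6],"offset":[0,0,0],"grip":1},{"dr":[0,0,6.5],"offset":[0,0,0],"grip":1},{"dr":[0,0,0],"offset":[0,0,0],"grip":1},{"dr":[0,0,0],"offset":[0,0,0],"grip":1}]'
python3 - <<'E'
from h import *
o,M=tool();c,p,d,P=look("wrist","w2");rects(c,amber(p),26)
Q=P.reshape(-1,3);Q=Q[np.isfinite(Q[:,2])]
for lo,hi in((5,35),(20,32)):
    B=Q[(np.hypot(Q[:,0]-553,Q[:,1]-250)<45)&(Q[:,2]>lo)&(Q[:,2]<hi)]
    print(cv2.minAreaRect(B[:,:2].astype(np.float32)),np.median(B[:,2]))
togo((553.5,250,184))
E
```

```text
t: 2.48
tcp_pos: [551.4, 252.6, 300.9]
tool_rot: [0.398, 3.116, 0.0]
ft_force: [1.4, -0.8, -0.5]
grip_width: 1.003
grasp_force: 0.0
t: 2.98
tcp_pos: [551.9, 250.6, 300.9]
tool_rot: [1.09, 2.946, 0.0]
ft_force: [-0.8, 0.2, 1.0]
grip_width: 0.997
grasp_force: 0.0
t 2.98 tcp [551.9 250.6 300.9] toolx deg 139.38 zaxis [ 0.  0. -1.] F [-0.8  0.2  1. ] grip 0.997 0.0
px [252. 194.] ctr 553.6 248.4 size 48.0 30.8 long deg -40.6
px [382.  71.] ctr 543.8 396.3 size 37.9 36.3 long deg -65.5
px [131.  33.] ctr 390.6 261.3 size 39.3 36.8 long deg -32.2
((553.3718872070312, 249.12728881835938), (35.94870376586914, 53.23488235473633), 49.69947814941406) 26.86106000075037
((553.438720703125, 249.26744079589844), (31.871122360229492, 49.29031753540039), 49.98640441894531) 27.018818163246138
t 3.03 tcp [552.  250.4 300.8] toolx deg 139.39 zaxis [ 0.  0. -1.] F [-0.2  0.2  0.7] grip 0.997 0.0
tool shift [ -1.4   0.7 116.8]
```

View pics/w2.png

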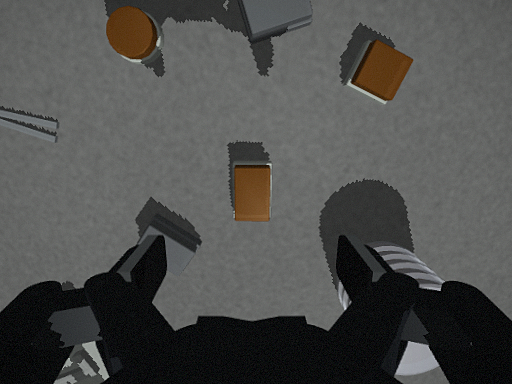

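The wrist view shows the oblong block at (252,194), square with the tool. The round block is at (133,35) and the square at (380,72). The right finger is near a tall cylinder at (400,270), so I'll check that clearance before descending.

```bash
python3 - <<'E'
from h import *
f=np.load("top.npz");P=cloud(get_calibration("top"),f['d'])
Q=P[100:160,150:215].reshape(-1,3);Q=Q[Q[:,2]>40];print(Q.min(0),Q.max(0))
q=Q[:,:2]-[553.4,249.2];a=np.radians(139.5);x=q@[np.cos(a),np.sin(a)];y=q@[np.sin(a),-np.cos(a)]
print("tool x",x.min(),x.max(),"tool y",y.min(),y.max())
Q=P[185:215,225:252].reshape(-1,3);Q=Q[Q[:,2]>8];q=Q[:,:2]-[553.4,249.2];print("decoy x",(q@[np.cos(a),np.sin(a)]).min(),(q@[np.cos(a),np.sin(a)]).max(),"y",(q@[np.sin(a),-np.cos(a)]).min(),(q@[np.sin(a),-np.cos(a)]).max())
E
```

```text
[671.03023451 241.46095171  42.25957891] [761.22644623 330.91219315  87.5595778 ]
tool x -145.4537131430168 -54.946472102928105 tool y 87.58815240215817 179.68664522655868
decoy x -83.79996131515638 -27.04756551059473 y -113.92248731013906 -55.403835984433925
```

```bash
python3 -m crank '[{"dr":[0,0,0],"offset":[-1.8,0,24],"grip":1},{"dr":[0,0,0],"offset":[0,0,24],"grip":1},{"dr":[0,0,0],"offset":[0,0,24],"grip":1},{"dr":[0,0,0],"offset":[0,0,20],"grip":1},{"dr":[0,0,0],"offset":[0,0,15],"grip":1},{"dr":[0,0,0],"offset":[0,0,10],"grip":1},{"dr":[0,0,0],"offset":[0,0,0],"grip":1},{"dr":[0,0,0],"offset":[0,0,0],"grip":-1},{"dr":[0,0,0],"offset":[0,0,0],"grip":-1},{"dr":[0,0,0],"offset":[0,0,0],"grip":-1},{"dr":[0,0,0],"offset":[0,0,0],"grip":-1},{"dr":[0,0,0],"offset":[0,0,0],"grip":-1}]' 40;  python3 -m crank '[{"dr":[0,0,0],"offset":[0,0,0],"grip":-1},{"dr":[0,0,0],"offset":[0,0,0],"grip":-1},{"dr":[0,0,0],"offset":[0,0,0],"grip":-1},{"dr":[0,0,0],"offset":[0,0,0],"grip":-1},{"dr":[0,0,0],"offset":[0,0,0],"grip":-1},{"dr":[0,0,0],"offset":[0,0,0],"grip":-1}]'
python3 - <<'E'
from h import *
tool()
E
```

```text
t: 4.03
tcp_pos: [554.3, 249.1, 185.2]
tool_rot: [1.094, 2.943, 0.003]
ft_force: [-0.4, 0.4, -0.4]
grip_width: 0.364
grasp_force: 43.3
t: 4.53
tcp_pos: [554.3, 249.1, 185.0]
tool_rot: [1.094, 2.943, 0.002]
ft_force: [-0.6, 0.6, 6.5]
grip_width: 0.361
grasp_force: 44.5
t 4.53 tcp [554.3 249.1 185. ] toolx deg 139.22 zaxis [ 0.003  0.001 -1.   ] F [-0.6  0.6  6.5] grip 0.361 44.5
```

```bash
python3 -m crank '[{"dr":[0,0,0],"offset":[0,0,-5],"grip":-1},{"dr":[0,0,0],"offset":[0,0,-12],"grip":-1},{"dr":[0,0,0],"offset":[0,0,-18],"grip":-1},{"dr":[0,0,0],"offset":[0,0,-20],"grip":-1},{"dr":[0,0,0],"offset":[0,0,-20],"grip":-1},{"dr":[0,0,-5.2],"offset":[0,0,-5],"grip":-1},{"dr":[0,0,-5.2],"offset":[0,0,0],"grip":-1},{"dr":[0,0,-5.2],"offset":[0,0,0],"grip":-1},{"dr":[0,0,-5.2],"offset":[0,0,0],"grip":-1},{"dr":[0,0,-5.4],"offset":[0,0,0],"grip":-1},{"dr":[0,0,0],"offset":[0,0,0],"grip":-1},{"dr":[0,0,0],"offset":[0,0,0],"grip":-1}]'
cat >> h.py <<'E'
def held():
    o,M=tool();c,p,d,P=look("wrist")
    # amber top, then white carrier: points in the tool frame around the grasp point
    m=amber(p)>0;T=(P-o['tcp_pos'])@M
    s=m&np.isfinite(T[...,2])&(np.abs(T[...,0])<60)&(np.abs(T[...,1])<40)&(T[...,2]>100)&(T[...,2]<210)
    q=T[s];print("amber tool-frame n",len(q),"pct2",np.percentile(q,2,0).round(1),"pct98",np.percentile(q,98,0).round(1),"med",np.median(q,0).round(1))
    return c,p,d,P,T
E
python3 - <<'E'
from h import *
c,p,d,P,T=held();cv2.imwrite("pics/w3.png",p[:,:,::-1]);togo((553.5,-46.2,260))
E
```

```text
t: 5.53
tcp_pos: [553.6, 248.8, 264.3]
tool_rot: [0.403, 3.115, 0.0]
ft_force: [-0.4, 0.1, -0.7]
grip_width: 0.358
grasp_force: 43.3
t 5.53 tcp [553.6 248.8 264.3] toolx deg 165.26 zaxis [ 0. -0. -1.] F [-0.4  0.1 -0.7] grip 0.358 43.3
amber tool-frame n 4946 pct2 [-21.7 -15.6 156.9] pct98 [ 24.8  14.4 159.3] med [  6.1   1.3 158.1]
t 5.58 tcp [553.6 248.8 264.1] toolx deg 165.25 zaxis [ 0. -0. -1.] F [-0.   0.6 -0.9] grip 0.361 43.3
tool shift [ -75.  -285.3    4.1]
```

View pics/w3.png

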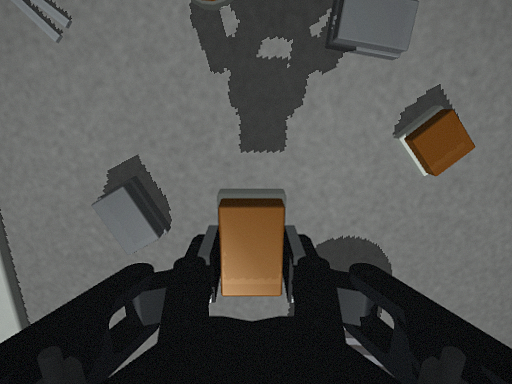

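The block is held square with the fingers at (250,245). I'll fit its top plane and centre in the tool frame.

```bash
cat >> h.py <<'E'
def fit(T,p):
    m=amber(p)>0
    s=m&np.isfinite(T[...,2])&(np.abs(T[...,0])<60)&(np.abs(T[...,1])<40)&(T[...,2]>150)&(T[...,2]<164)
    q=T[s];A=np.c_[q[:,:2],np.ones(len(q))];k=np.linalg.lstsq(A,q[:,2],rcond=None)[0];r=q[:,2]-A@k;g=np.abs(r)<1.2
    k=np.linalg.lstsq(A[g],q[g,2],rcond=None)[0];print("slope x,y rad, z0",k.round(4),g.mean().round(2))
    print("rect",cv2.minAreaRect(q[g][:,:2].astype(np.float32)))
E
python3 - <<'E'
from h import *
c,p,d,P,T=held();fit(T,p)
E
```

```text
t 5.58 tcp [553.6 248.8 264.1] toolx deg 165.25 zaxis [ 0. -0. -1.] F [-0.   0.6 -0.9] grip 0.361 43.3
amber tool-frame n 4964 pct2 [-21.7 -15.6 156.8] pct98 [ 24.8  14.5 159.2] med [  6.    1.3 158. ]
slope x,y rad, z0 [-2.100000e-03  1.000000e-03  1.580381e+02] 0.96
rect ((0.8879318237304688, -0.6501884460449219), (49.576351165771484, 31.324382781982422), 0.2413443922996521)
```

```bash
python3 -m crank '[{"dr":[0,0,0],"offset":[-4,-15,0],"grip":-1},{"dr":[0,0,0],"offset":[-9,-33.8,0],"grip":-1},{"dr":[0,0,0],"offset":[-9,-33.8,0],"grip":-1},{"dr":[0,0,0],"offset":[-9,-33.8,0],"grip":-1},{"dr":[0,0,0],"offset":[-9,-33.8,0],"grip":-1},{"dr":[0,0,0],"offset":[-9,-33.8,0],"grip":-1},{"dr":[0,0,0],"offset":[-9,-33.8,0],"grip":-1},{"dr":[0,0,0],"offset":[-9,-33.8,0],"grip":-1},{"dr":[0,0,0],"offset":[-9,-33.3,0],"grip":-1},{"dr":[0,0,0],"offset":[0,0,0],"grip":-1},{"dr":[0,0,0],"offset":[0,0,0],"grip":-1}]'
python3 -m crank '[{"dr":[0,0,0],"offset":[0,0,10],"grip":-1},{"dr":[0,0,0],"offset":[0,0,10],"grip":-1},{"dr":[0,0,0],"offset":[0,0,10],"grip":-1},{"dr":[0,0,0],"offset":[0,0,5],"grip":-1},{"dr":[0,0,0],"offset":[0,0,0],"grip":-1},{"dr":[0,0,0],"offset":[0,0,0],"grip":-1},{"dr":[0,0,0],"offset":[0,0,0],"grip":-1}]'
python3 - <<'E'
from h import *
c,p,d,P,T=held();fit(T,p);togo((554.6,-46.1,197))
E
```

```text
t: 6.55
tcp_pos: [555.5, -48.0, 263.8]
tool_rot: [0.407, 3.115, 0.0]
ft_force: [-0.4, -0.9, 0.0]
grip_width: 0.363
grasp_force: 43.3
t: 7.13
tcp_pos: [555.7, -45.6, 228.7]
tool_rot: [0.398, 3.116, -0.0]
ft_force: [0.2, 0.9, -0.5]
grip_width: 0.361
grasp_force: 43.3
t 7.13 tcp [555.7 -45.6 228.7] toolx deg 165.45 zaxis [ 0. -0. -1.] F [ 0.2  0.9 -0.5] grip 0.361 43.3
amber tool-frame n 5000 pct2 [-21.6 -15.5 156.9] pct98 [ 24.5  14.4 159.2] med [  5.4   0.9 158. ]
slope x,y rad, z0 [-3.300000e-03  2.400000e-03  1.580336e+02] 0.97
rect ((0.8943386077880859, -0.504694938659668), (49.46662521362305, 31.20781135559082), 0.2060946524143219)
t 7.18 tcp [555.8 -45.7 229. ] toolx deg 165.45 zaxis [ 0.001 -0.    -1.   ] F [-0.5 -0.8 -0.3] grip 0.36 43.3
tool shift [ 1.1 -0.7 32. ]
```

```bash
python3 -m crank '[{"dr":[0,0,0],"offset":[1.0,-0.6,8],"grip":-1},{"dr":[0,0,0],"offset":[0,0,8],"grip":-1},{"dr":[0,0,0],"offset":[0,0,6],"grip":-1},{"dr":[0,0,0],"offset":[0,0,4],"grip":-1},{"dr":[0,0,0],"offset":[0,0,3],"grip":-1},{"dr":[0,0,0],"offset":[0,0,0],"grip":-1},{"dr":[0,0,0],"offset":[0,0,0],"grip":-1},{"dr":[0,0,0],"offset":[0,0,1],"grip":-1},{"dr":[0,0,0],"offset":[0,0,0],"grip":-1},{"dr":[0,0,0],"offset":[0,0,1],"grip":-1},{"dr":[0,0,0],"offset":[0,0,0],"grip":-1},{"dr":[0,0,0],"offset":[0,0,0],"grip":-1}]'
python3 - <<'E'
from h import *
c,p,d,P,T=held();fit(T,p);cv2.imwrite("pics/w4.png",p[:,:,::-1])
E
```

```text
t: 8.18
tcp_pos: [554.4, -46.3, 197.8]
tool_rot: [0.399, 3.116, -0.0]
ft_force: [0.1, 0.8, 0.1]
grip_width: 0.361
grasp_force: 43.3
t 8.18 tcp [554.4 -46.3 197.8] toolx deg 165.41 zaxis [ 0. -0. -1.] F [0.1 0.8 0.1] grip 0.361 43.3
amber tool-frame n 4906 pct2 [-21.8 -15.5 156.8] pct98 [ 24.7  14.5 159.2] med [  5.9   1.3 158. ]
slope x,y rad, z0 [-4.300000e-03  2.000000e-04  1.580358e+02] 0.96
rect ((0.9576740264892578, -0.537440299987793), (49.44754409790039, 31.301374435424805), 0.15073354542255402)
```

View pics/w4.png

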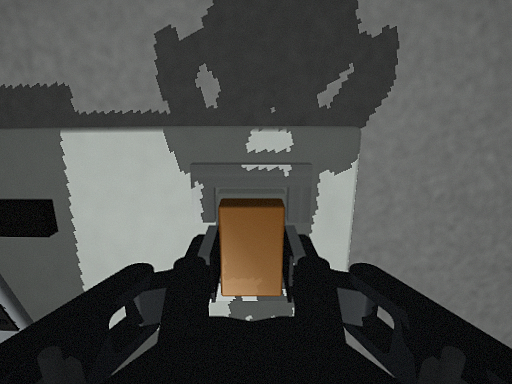

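The block sits between the pocket walls at (252,245). There is no contact force yet, so I'll lower it a little further.

```bash
python3 -m crank '[{"dr":[0,0,0],"offset":[0,0,0.6],"grip":-1},{"dr":[0,0,0],"offset":[0,0,0],"grip":-1},{"dr":[0,0,0],"offset":[0,0,0],"grip":-1},{"dr":[0,0,0],"offset":[0,0,0],"grip":-1}]'
python3 -m crank '[{"dr":[0,0,0],"offset":[0,0,0.6],"grip":-1},{"dr":[0,0,0],"offset":[0,0,0],"grip":-1},{"dr":[0,0,0],"offset":[0,0,0],"grip":-1},{"dr":[0,0,0],"offset":[0,0,0],"grip":-1}]'
```

```text
t: 8.57
tcp_pos: [554.4, -46.3, 197.1]
tool_rot: [-0.399, -3.116, 0.0]
ft_force: [-0.6, -0.6, 0.2]
grip_width: 0.364
grasp_force: 43.3
t: 8.9
tcp_pos: [554.4, -46.3, 197.0]
tool_rot: [0.399, 3.116, -0.0]
ft_force: [-1.6, -0.2, 6.2]
grip_width: 0.366
grasp_force: 44.4
```

```bash
python3 -m crank '[{"dr":[0,0,0],"offset":[0,0,0],"grip":0.1},{"dr":[0,0,0],"offset":[0,0,0],"grip":0.1},{"dr":[0,0,0],"offset":[0,0,0],"grip":0.1},{"dr":[0,0,0],"offset":[0,0,0],"grip":0.1},{"dr":[0,0,0],"offset":[0,0,-3],"grip":0.1},{"dr":[0,0,0],"offset":[0,0,-10],"grip":0.1},{"dr":[0,0,0],"offset":[0,0,-20],"grip":0.1},{"dr":[0,0,0],"offset":[0,0,-30],"grip":0.1},{"dr":[0,0,0],"offset":[0,0,-40],"grip":0.1},{"dr":[0,0,0],"offset":[0,0,-20],"grip":0.1},{"dr":[0,0,0],"offset":[0,0,0],"grip":0.1},{"dr":[0,0,0],"offset":[0,0,0],"grip":0.1}]'
cat >> h.py <<'E'
def seated():
    c,p,d,P=look("wrist");rects(c,amber(p),38,300)
    Q=P[amber(p)>0];Q=Q[np.isfinite(Q[:,2])];Q=Q[(np.abs(Q[:,2]-38)<6)&(np.hypot(Q[:,0]-553,Q[:,1]+46)<45)]
    A=np.c_[Q[:,:2]-Q[:,:2].mean(0),np.ones(len(Q))];print("plane",np.linalg.lstsq(A,Q[:,2],rcond=None)[0].round(4));print("depth rect",cv2.minAreaRect(Q[:,:2].astype(np.float32)))
    return c,p,d,P
E
python3 - <<'E'
from h import *
o,M=tool();c,p,d,P=seated();pocket(P,(553,-46))
E
```

```text
t: 9.9
tcp_pos: [554.7, -46.4, 321.8]
tool_rot: [0.398, 3.112, -0.001]
ft_force: [0.6, -0.9, -0.6]
grip_width: 0.549
grasp_force: 0.0
t 9.9 tcp [554.7 -46.4 321.8] toolx deg 165.42 zaxis [ 0.004 -0.001 -1.   ] F [ 0.6 -0.9 -0.6] grip 0.549 0.0
px [251. 186.] ctr 553.5 -46.7 size 48.5 30.9 long deg -13.9
plane [-1.3000e-03 -1.8000e-03  3.9036e+01]
depth rect ((553.3757934570312, -46.652400970458984), (30.804912567138672, 48.737388610839844), 76.07585144042969)
pocket 553.7 -46.5 size 82.5 64.2 yaw -14.5 n 2656 z 21.0
floor z 234.3
```

The block is seated: its top is 18 mm above the walls, level, and within 0.5 mm of the pocket centre. Now the pedal, with the fingers shut.

```bash
python3 -m crank '[{"dr":[0,0,0],"offset":[2.8,-28,0],"grip":-1},{"dr":[0,0,0],"offset":[2.8,-28,0],"grip":-1},{"dr":[0,0,0],"offset":[2.8,-28,0],"grip":-1},{"dr":[0,0,0],"offset":[2.8,-28,0],"grip":-1},{"dr":[0,0,0],"offset":[2.8,-28,0],"grip":-1},{"dr":[0,0,0],"offset":[0,0,20],"grip":-1},{"dr":[0,0,0],"offset":[0,0,20],"grip":-1},{"dr":[0,0,0],"offset":[0,0,20],"grip":-1},{"dr":[0,0,0],"offset":[0,0,0],"grip":-1},{"dr":[0,0,0],"offset":[0,0,0],"grip":-1},{"dr":[0,0,0],"offset":[0,0,0],"grip":-1}]'
python3 - <<'E'
from h import *
togo((505.7,-178.7,244));c,p,d,P=look("wrist","w5")
n=look("top")[3].reshape(-1,3);n=n[np.isfinite(n[:,2])];q=(n[:,:2]-[553.6,-46.5]);a=np.radians(-14.6);x=q@[np.cos(a),np.sin(a)];y=q@[-np.sin(a),np.cos(a)]
E
```

```text
t: 10.87
tcp_pos: [505.7, -178.2, 259.5]
tool_rot: [-0.398, -3.115, -0.001]
ft_force: [-1.0, -0.7, -0.1]
grip_width: 0.002
grasp_force: 0.0
t 10.87 tcp [ 505.7 -178.2  259.5] toolx deg 165.43 zaxis [-0.001  0.    -1.   ] F [-1.  -0.7 -0.1] grip 0.002 0.0
tool shift [-0.2 -0.5 15.5]
```

View pics/w5.png

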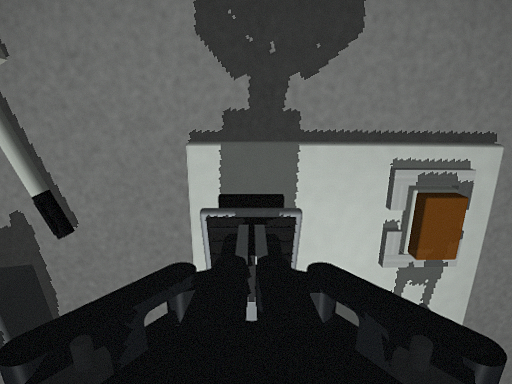

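The shut fingers stand over the pad centre (252,255), the free edge is at row 212, and the block is seated at (438,225). I'll press now.

```bash
python3 -m crank '[{"dr":[0,0,0],"offset":[0,0,6],"grip":-1},{"dr":[0,0,0],"offset":[0,0,6],"grip":-1},{"dr":[0,0,0],"offset":[0.5,0,4],"grip":-1},{"dr":[0,0,0],"offset":[1,0,4],"grip":-1},{"dr":[0,0,0],"offset":[1,0,4],"grip":-1},{"dr":[0,0,0],"offset":[1,0,4],"grip":-1},{"dr":[0,0,0],"offset":[1,0,4],"grip":-1},{"dr":[0,0,0],"offset":[0.5,0,3],"grip":-1},{"dr":[0,0,0],"offset":[0,0,0],"grip":-1},{"dr":[0,0,0],"offset":[0,0,0],"grip":-1}]'
python3 -m crank '[{"dr":[0,0,0],"offset":[0.5,0,3],"grip":-1},{"dr":[0,0,0],"offset":[0.5,0,3],"grip":-1},{"dr":[0,0,0],"offset":[0.5,0,3],"grip":-1},{"dr":[0,0,0],"offset":[0.5,0,3],"grip":-1},{"dr":[0,0,0],"offset":[0,0,0],"grip":-1},{"dr":[0,0,0],"offset":[0,0,0],"grip":-1}]'
```

```text
t: 11.8
tcp_pos: [500.8, -177.0, 224.9]
tool_rot: [0.398, 3.116, -0.0]
ft_force: [-0.9, -0.2, 7.5]
grip_width: -0.001
grasp_force: 3.2
t: 12.3
tcp_pos: [499.2, -176.6, 213.2]
tool_rot: [0.398, 3.115, -0.001]
ft_force: [-0.6, 0.7, 8.1]
grip_width: -0.004
grasp_force: 4.0
```

```bash
python3 -m crank '[{"dr":[0,0,0],"offset":[0.5,0,1.5],"grip":-1},{"dr":[0,0,0],"offset":[0,0,1.5],"grip":-1},{"dr":[0,0,0],"offset":[0,0,0],"grip":-1},{"dr":[0,0,0],"offset":[0,0,0],"grip":-1}]'; python3 -m crank '[{"dr":[0,0,0],"offset":[0,0,0.7],"grip":-1},{"dr":[0,0,0],"offset":[0,0,0],"grip":-1},{"dr":[0,0,0],"offset":[0,0,0],"grip":-1},{"dr":[0,0,0],"offset":[0,0,0],"grip":-1}]'
```

```text
t: 12.63
tcp_pos: [498.9, -176.5, 210.5]
tool_rot: [0.398, 3.114, -0.001]
ft_force: [0.0, 1.1, 8.2]
grip_width: 0.001
grasp_force: 4.2
t: 12.97
tcp_pos: [498.9, -176.5, 209.8]
tool_rot: [0.398, 3.114, -0.001]
ft_force: [-0.6, 1.0, 9.0]
grip_width: 0.001
grasp_force: 4.3
```

```bash
python3 -m crank '[{"dr":[0,0,0],"offset":[0,0,0.7],"grip":-1},{"dr":[0,0,0],"offset":[0,0,0],"grip":-1},{"dr":[0,0,0],"offset":[0,0,0],"grip":-1},{"dr":[0,0,0],"offset":[0,0,0],"grip":-1}]'; python3 -m crank '[{"dr":[0,0,0],"offset":[0,0,0.6],"grip":-1},{"dr":[0,0,0],"offset":[0,0,0],"grip":-1},{"dr":[0,0,0],"offset":[0,0,0],"grip":-1},{"dr":[0,0,0],"offset":[0,0,0],"grip":-1}]'
```

```text
t: 13.3
tcp_pos: [498.9, -176.5, 209.4]
tool_rot: [0.398, 3.114, -0.001]
ft_force: [-1.0, 0.7, 9.8]
grip_width: 0.001
grasp_force: 5.4
t: 13.63
tcp_pos: [498.9, -176.5, 209.3]
tool_rot: [0.398, 3.114, -0.001]
ft_force: [-2.3, 2.6, 16.0]
grip_width: 0.003
grasp_force: 7.9
```

The force has jumped to 16 N and the descent has stopped, so the pedal is at its stop. I'll hold for a second and check the head.

```bash
python3 -m crank '[{"dr":[0,0,0],"offset":[0,0,0.2],"grip":-1},{"dr":[0,0,0],"offset":[0,0,0],"grip":-1},{"dr":[0,0,0],"offset":[0,0,0],"grip":-1},{"dr":[0,0,0],"offset":[0,0,0],"grip":-1},{"dr":[0,0,0],"offset":[0,0,0],"grip":-1},{"dr":[0,0,0],"offset":[0,0,0],"grip":-1},{"dr":[0,0,0],"offset":[0,0,0],"grip":-1},{"dr":[0,0,0],"offset":[0,0,0],"grip":-1},{"dr":[0,0,0],"offset":[0,0,0],"grip":-1},{"dr":[0,0,0],"offset":[0,0,0],"grip":-1},{"dr":[0,0,0],"offset":[0,0,0],"grip":-1},{"dr":[0,0,0],"offset":[0,0,0],"grip":-1}]'
python3 - <<'E'
from h import *
c,p,d,P=look("scene");cv2.imwrite("pics/s2.png",cv2.resize(p[70:220,110:310,::-1],None,fx=3,fy=3))
E
```

```text
t: 14.63
tcp_pos: [498.9, -176.5, 209.3]
tool_rot: [0.398, 3.114, -0.002]
ft_force: [-2.9, 3.1, 17.5]
grip_width: -0.001
grasp_force: 8.7
```

View pics/s2.png

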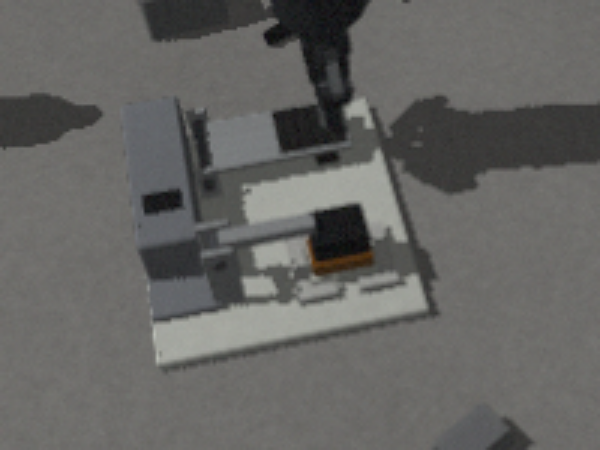

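The head lies level over the amber block at (340,240) and the pedal plate is level. I'll release the pedal gradually and retreat.

```bash
python3 -m crank '[{"dr":[0,0,0],"offset":[0,0,-3],"grip":-1},{"dr":[0,0,0],"offset":[-0.8,0,-4],"grip":-1},{"dr":[0,0,0],"offset":[-0.8,0,-4],"grip":-1},{"dr":[0,0,0],"offset":[-1,0,-5],"grip":-1},{"dr":[0,0,0],"offset":[-1,0,-5],"grip":-1},{"dr":[0,0,0],"offset":[-1,0,-5],"grip":-1},{"dr":[0,0,0],"offset":[-1,0,-5],"grip":-1},{"dr":[0,0,0],"offset":[-1,0,-6],"grip":-1},{"dr":[0,0,0],"offset":[0,0,-10],"grip":-1},{"dr":[0,0,0],"offset":[0,0,-20],"grip":-1},{"dr":[0,0,0],"offset":[0,0,-30],"grip":-1},{"dr":[0,0,0],"offset":[0,0,-20],"grip":-1}]'; python3 -m crank '[{"dr":[0,0,0],"offset":[0,25,0],"grip":-1},{"dr":[0,0,0],"offset":[0,35,0],"grip":-1},{"dr":[0,0,0],"offset":[0,35,0],"grip":-1},{"dr":[0,0,0],"offset":[0,35,0],"grip":-1},{"dr":[0,0,0],"offset":[0,0,0],"grip":-1},{"dr":[0,0,0],"offset":[0,0,0],"grip":-1},{"dr":[0,0,0],"offset":[0,0,0],"grip":-1},{"dr":[0,0,0],"offset":[0,0,0],"grip":-1}]'
python3 - <<'E'
from h import *
tool();c,p,d,P=seated();pocket(P,(553,-46));c,p,d,P=look("top","t2");rects(c,amber(p),38)
a=np.radians(-14.6)
for x in(-13,20,60):
    w=np.array([553.6,-46.5])+x*np.array([np.cos(a),np.sin(a)])-140*np.array([-np.sin(a),np.cos(a)])
    Q=P.reshape(-1,3);k=np.hypot(*(Q[:,:2]-w).T)<6;print("pedal z at",x,np.nanmedian(Q[k,2]))
E
```

```text
t: 15.68
tcp_pos: [504.6, -178.0, 326.2]
tool_rot: [-0.399, -3.116, 0.0]
ft_force: [0.8, -1.4, -0.3]
grip_width: 0.001
grasp_force: 0.0
t: 16.35
tcp_pos: [537.2, -53.1, 324.2]
tool_rot: [-0.4, -3.116, 0.001]
ft_force: [0.6, -0.1, -0.6]
grip_width: 0.003
grasp_force: 0.0
t 16.35 tcp [537.2 -53.1 324.2] toolx deg 165.37 zaxis [-0.001 -0.    -1.   ] F [ 0.6 -0.1 -0.6] grip 0.003 0.0
px [263. 202.] ctr 554.0 -46.4 size 48.2 30.7 long deg -14.6
plane [-4.00000e-04 -1.30000e-03  3.90484e+01]
depth rect ((553.72900390625, -46.36894226074219), (30.651416778564453, 48.5728874206543), 75.3831787109375)
pocket 553.6 -46.5 size 82.5 64.2 yaw -14.7 n 2201 z 21.0
floor z 39.3
px [195. 261.] ctr 390.7 261.0 size 32.1 31.5 long deg 89.6
px [142. 200.] ctr 542.1 394.3 size 34.7 33.4 long deg -64.2
px [316. 197.] ctr 544.2 -41.7 size 29.3 27.8 long deg 76.4
pedal z at -13 71.31986091317515
pedal z at 20 61.45950124148999
pedal z at 60 nan
  return np.nanmean(a, axis, out=out, keepdims=keepdims)
```

View pics/t2.png

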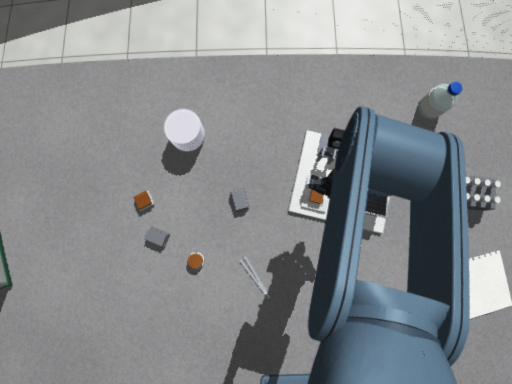

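The block is seated at (316,197). The pedal pad is back at z 71 (fully up), the head is parked, and the square (142,200) and round (195,261) blocks have not moved. The robot is clear of everything.

```bash
python3 -c "
from station import *
print(finish_job())"
```

```text
the job is handed in; nothing more can be done
None
```

I seated the oblong block in the pocket, held the pedal at its stop for over a second, let it come fully back up, left the square and round blocks in place, and handed the job in at about 16.5 s; no verdict came back.

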